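# Close the heavy hood of a dish imager

## Task

The culture dish is loaded in the bench-top imager. Bring its heavy hood forward by the front rail and lower it under control all the way down, never letting it drop or slam; then press it fully home past its spring catch, firmly but no harder than it takes, so that it stays shut on its feet by itself. Leave the dish and the other things on the table where they are.

Things in the scene. Friction and masses are not known exactly. Their poses are not given: they have to be found in the camera images.
- imager: bench-top dish imager, a grey box 200 mm deep (x), 260 mm wide (y), 60 mm high to its shoulder, with an upright black curb 20 mm high on top round an open stage. Fixed. Origin: under the box, 10 mm in front of its middle; its x axis points from the front to the hinge at the back, y along the hinge, z up. It may stand turned by up to about 0.3 rad
- hood (a joint): angle of the white hood about its hinge, rad: about 0 shut, pi/2 upright, largest (1.76) leaning back against its stop; starts between 1.4 and 1.76. The hood is 195 mm deep, 260 mm wide, about 1.1 kg (varies), centre of mass 100 mm from the hinge. Its hinge is stiff (0.4 N m): it stays where it is put near upright, but from 0.8 to 1.0 rad down it falls by its own weight (3 to 6 N at the rail) unless held
- hood_hinge (a point): middle of the hood's hinge line, 90 mm in front of which is the imager's origin: imager frame x 90, y 0, z 90 mm
- hood_rail (a point): middle of the hood's steel grab rail: a round bar 12 mm thick along the imager's y axis, 160 mm long between the centres of its two end arms, 225 mm from the hinge line, exactly on the line at which the hood angle is measured (hood angle 0: level with the hinge, towards the front). 39 mm clear between the bar and the hood's front face
- front_rim: front part of the black curb, 10 mm thick, 239 mm wide, 20 mm high, fixed; origin at the middle of its foot. Two rubber feet in the hood's nose stop hard on its top, 80 mm above the table, when the hood is fully home. The feet are height-adjustable and set differently each time: home is at a hood angle anywhere from 0 to 0.055 rad. Over about 20 N on the rail there is too much
- catch (a point): the steel roller of the spring catch, fixed, just behind the middle of the front rim. A striker (adjusted with the feet) meets it 13 to 16 mm of rail travel before home, and the hood stands ajar on it. Pressing the rail past it takes some 8 to 14 N, rising, then falling away to nothing; after that the catch draws the hood down on to its feet and holds it
- dish: covered culture dish, 60 mm across, 14 mm high, lying in a round seat on the stage; origin under its centre. Stays there
- spare_dish: bystander: covered dish 88 mm across, 16 mm high, beside the imager on its +y side; origin under its centre
- objective: bystander: brass objective lens, 34 mm across, 50 mm high, standing beside the imager on its -y side; origin under its centre
- amber_bottle: bystander: amber bottle, 52 mm across, 105 mm high; origin under its centre
- pen_mug: bystander: white mug, 80 mm across, 95 mm high, with a handle; origin under its centre
- driver: bystander: screwdriver 170 mm long lying on the table; origin under its middle
- slide_box: bystander: slide box 100 x 80 x 33 mm; origin under its centre

How it is judged:
On the way, in this order (a step that is already met when the one before it is completed fails the run):
1. the hood is brought forward past upright (value of joint hood below 1 rad), for 0.05 s.
2. the hood is lowered until it is all but shut (value of joint hood below 0.15 rad), for 0.1 s.
At the end, for the whole second after the job is handed in: The hood is fully home past its catch: angle below 0.065 rad and its feet resting on the front rim with more than 2 N, nobody holding it. The dish lies within 6 mm of where it was (value of joint hood below 0.065 rad and contact force between hood and front_rim above 2 N and distance of dish from where it was at the start of the episode below 0.006 m); the robot touches nothing.
It fails at once if the hood drops or slams (coming down faster than 1.2 rad/s in its last half radian) (value of joint hood below 0.5 rad and velocity of joint hood below -1.2 rad/s).
It fails at once if the hood is forced or banged down on its feet (contact force between hood and front_rim above 50 N).
It fails at once if a bystander is pushed more than 15 mm (distance of any of spare_dish, objective, amber_bottle, pen_mug, driver, slide_box from where it was at the start of the episode above 0.015 m).
It also fails if it takes over 64 s, if anything falls off the work surface, if the arm or the gripper's body presses on something with over 40 N, if the wrist force passes 120 N, or if a joint passes its speed limit or range.

## Robot

A 6-joint arm with a two-finger parallel gripper is mounted at the origin on the work surface. World frame = base frame: x ahead of the robot, y to its left, z up, the work surface at z = 0. Lengths are in m, angles in rad, forces in N, time in s.
With the tool pointing down it reaches from about 0.325 to 0.9 m from the base axis. Payload 6.1 kg.
Tool frame: the origin (TCP) lies between the finger pads; the fingertips stand 17 mm ahead of it and the grasp point (between the pads) lies 2 mm behind it (env.finger_overhang is the distance from the TCP to the fingertips, in m); z points along the fingers, y is the direction in which the jaws open and shut (so a half turn about z gives the same grasp; the last joint's range is limited). The gripper opens to 85 mm and grips with 20 to 120 N. Pads are 22 mm wide; open, the fingers measure 114 mm over their backs; the gripper's body (76 mm by 85 mm) begins 54 mm behind the grasp point. The pads swing forward as they close: fully open they stand 13 mm farther back than shut.
Start: joints at [-1.299, 0.22, 1.526, -0, 1.395, -0.126], TCP at [0.242, -0.576, 0.248] pointing down, gripper open.
Joint ranges: [-2.98, 2.98], [-0.91, 2.08], [0.09, 2.57], [-1.24, 4.39], [0.2, 2.65], [-2.68, 2.68]. Speed limits (rad/s): [2.57, 2.57, 3.01, 3.14, 3.14, 3.14].

## Interface

Orientations are given as a unit quaternion [x, y, z, w].
In Python, from rig import env, imaging, order gives the robot as it stands. The module is installed in compiled form; this text tells all that it offers.
- The arm moves only by the tool apply_moves, never from a script. Its argument "commands" is a list of rows, each an object with "offset": the shift along the tool's x, y, z in m, a list of three; "twist": the turn, a rotation vector about the tool's x, y, z in degrees, a list of three; "gripper": the opening, from 0 (shut) to 1 (fully open). In form: [{"offset": [dx, dy, dz], "twist": [ax, ay, az], "gripper": gripper}, ...]. A call has 1 to 20 rows; each row shifts and turns the commanded pose from where the row before left it, along the tool's axes as they then stand; what a row does not reach is not made up. A row lasts 1/8 s, in which the tool goes at most 62.5 mm and 10.7 degrees, less where a joint would pass 70% of its speed; a pose out of reach is approached as far as the arm can. A call is refused whole if a number of a shift passes 0.0625 or a number of a turn 10.7, either way. A call with a gripper value outside its range is refused whole. The fingers move at their own pace and stop on an object; the grip force is fixed at half the most. Time passes only in rows, so rows that do not move let the fingers close. It gives the time, the measured TCP pose, the force and the opening at its end, in the units of the state.
- env.observe(): the state, without advancing time (a new reading comes with each control period).
- imaging.snapshot(name): name is "scene" or "top" or "wrist"; returns (picture, depth): 420x560x3 uint8, blue, green, red; 420x560 float32, m along the optical axis (not along the pixel's ray), 0 where there is no reading.
- imaging.get_calibration(name): a dict with "intrinsics" (3x3 intrinsics, pixels), "position" and "orientation" of the camera in the world; the wrist camera has in their place "T_tool_cam" (4x4, takes a point from camera to tool coordinates, whose origin is the TCP and whose axes are the flange's). Camera axes: x right, y up, looking along -z (the intrinsics and any distortion apply to the point x, -y, -z); pixel columns grow to the right and rows downward; lengths in m; the calibration is good to about 2 mm. A picture is of the moment at which its call begins: read the wrist's pose just before it. get_calibration takes no time and is no camera call.
- order.job_done(): hands the job in, once; it reports no verdict.
Trained networks look in the newest picture that a camera, given by its name, has taken for a name from the list of things; names that differ only in an ending like _2 or _b are one class to them, and where a whole thing is asked for, a point or a joint stands for the part that bears it (a point fixed in the world has none). Each returns a list of dicts, best first, with "p" (0 to 1); they miss things now and then, are a little off and sometimes report something else, mostly with a low value. They report only what shows in the picture. A call takes as long as a camera call.
- imaging.cut_out(camera, thing): "mask" (420x560 bool, what is visible of it).
- imaging.mark_of(camera, thing): "at" ([x, y, z] in m, in world coordinates, good to about 4 mm: a listed point, or the origin of a listed thing).
The state is a dict: "t": time; "joint_pos": joint angles; "qd": joint speeds; "tau": joint torques, N m; "eef_pos": TCP position; "ee_rot": TCP orientation; "ft_force": force on the tool from outside, world axes, zero at the start; "wrist_torque": the same for the moment, N m; "width": opening from 0.0 (shut) to 1.0 (fully open).
Only numpy, scipy, OpenCV 4.12 (cv2) and the standard library are available. Lean on these libraries where they do the work, as an engineer would, in place of code of your own. Each camera call takes 0.05 s, during which the arm holds its last target.

## Working session

There is one attempt and no reset: what is moved stays moved. The work goes in short steps, Python scripts to look and compute and a tool call to move; the robot and the scene stay as the last step left them, time stands still between calls to the robot, and variables do not carry over. Pictures are saved under pics/ and viewed, and the job is handed in when it is done.

Besides the shell and the picture viewer there is one more tool, called after ">>>" in YAML: its name, and indented under it one key for each argument. apply_moves: Moves the arm, as the interface text tells. Its arguments: {"type":"object","properties":{"commands":{"type":"array","items":{"type":"object","properties":{"offset":{"type":"array","items":{"type":"number"}},"twist":{"type":"array","items":{"type":"number"}},"gripper":{"type":"number"}}}}},"required":["commands"]}

```bash
mkdir -p pics; cat > h.py <<'E'
import numpy as np,cv2
from scipy.spatial.transform import Rotation as R
from rig import env,imaging,order
np.set_printoptions(precision=4,suppress=True)
def snap(n,f):
    p,d=imaging.snapshot(n); cv2.imwrite('pics/'+f,p); return p,d
E
python3 - <<'E'
from h import *
print(env.observe())
for c in ['scene','top']:
    p,d=snap(c,c+'0.png'); np.save(c+'d0.npy',d)
    print(c,imaging.get_calibration(c))
    for n in ['imager','hood_hinge','hood_rail','front_rim','catch','dish']:
        r=imaging.mark_of(c,n); print(n,[(x['p'],np.array(x['at'])) for x in r[:2]])
E
```

```text
{'t': 0.0, 'joint_pos': array([-1.2991,  0.2212,  1.5276,  0.    ,  1.3947, -0.1261]), 'qd': array([-0.0004, -0.0003, -0.0005,  0.0013,  0.0002, -0.0018]), 'tau': array([  0.0003, -49.6891, -38.9393,  -0.0002,   0.0109,  -0.    ]), 'eef_pos': array([ 0.242 , -0.5756,  0.2472]), 'ee_rot': array([ 0.9803,  0.1976, -0.0001, -0.001 ]), 'ft_force': array([-0.0111, -0.0316, -0.3904]), 'wrist_torque': array([ 0.0047, -0.0152, -0.0106]), 'width': 1.0037311339710642}
scene {'intrinsics': array([[507.5101,   0.    , 276.9621],
       [  0.    , 507.5101, 207.6822],
       [  0.    ,   0.    ,   1.    ]]), 'position': array([0.2147, 0.3933, 1.2098]), 'orientation': array([-0.0697,  0.1994,  0.9309, -0.2979])}
imager [(0.86, array([ 0.583 ,  0.0228, -0.0034]))]
hood_hinge [(0.73, array([0.6676, 0.0299, 0.0937]))]
hood_rail [(0.57, array([0.6767, 0.0306, 0.316 ]))]
front_rim [(0.74, array([0.5074, 0.0109, 0.0597]))]
catch [(0.62, array([0.5224, 0.0139, 0.0669]))]
dish [(0.96, array([0.5917, 0.0217, 0.0608])), (0.61, array([ 0.3882, -0.3795,  0.0011]))]
top {'intrinsics': array([[503.4752,   0.    , 283.6253],
       [  0.    , 503.4752, 211.5765],
       [  0.    ,   0.    ,   1.    ]]), 'position': array([ 0.3888, -0.0079,  1.5218]), 'orientation': array([-0.0371,  0.0408,  0.7158, -0.6961])}
imager [(0.6, array([0.5821, 0.0243, 0.0031]))]
hood_hinge [(0.94, array([0.6718, 0.0313, 0.0912]))]
hood_rail [(0.97, array([0.672 , 0.0332, 0.3145]))]
front_rim [(0.65, array([0.4985, 0.013 , 0.0571]))]
catch [(0.7, array([0.5222, 0.0149, 0.0705])), (0.59, array([0.597 , 0.0191, 0.0585]))]
dish [(0.83, array([0.601 , 0.023 , 0.0591])), (0.3, array([ 0.624 ,  0.4092, -0.0012]))]
```

View pics/scene0.png

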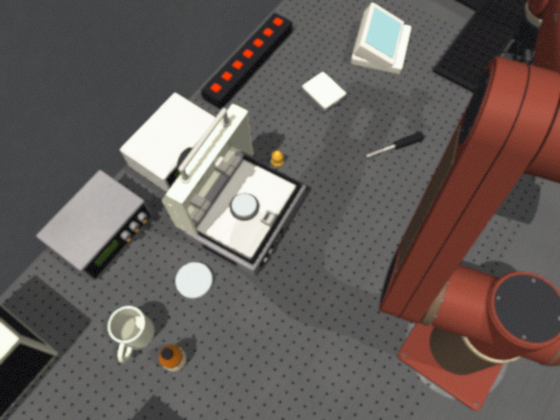

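View pics/top0.png

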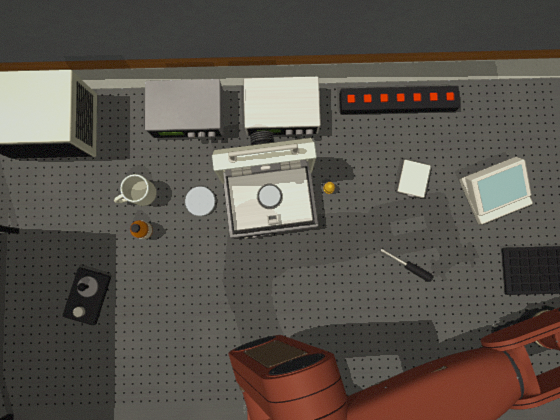

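```bash
python3 - <<'E'
from h import *
from scipy.spatial.transform import Rotation as R
# rail pixels in both views
for c in ['top','scene']:
    d=np.load(c+'d0.npy');k=imaging.get_calibration(c);K=k['intrinsics'];M=R.from_quat(k['orientation']).as_matrix()
    v,u=np.mgrid[:420,:560]
    P=np.stack([(u-K[0,2])*d/K[0,0],-(v-K[1,2])*d/K[1,1],-d],-1)@M.T+k['position']
    imaging.snapshot(c)
    m=imaging.cut_out(c,'hood_rail')
    print(c,len(m),[ (x['p'],x['mask'].sum()) for x in m])
    m=m[0]['mask']&(d>0)
    Q=P[m]; 
    for z in np.arange(.06,.38,.02):
        q=Q[(Q[:,2]>=z)&(Q[:,2]<z+.02)]
        if len(q)>5: print(round(z,2),len(q),q.mean(0),q.min(0),q.max(0))
    b=(P[...,2]>.25)&(d>0); 
    np.save(c+'P.npy',P)
E
```

```text
top 2 [(0.76, np.int64(2672)), (0.49, np.int64(8247))]
0.08 85 [0.6734 0.039  0.093 ] [ 0.6535 -0.0902  0.08  ] [0.7003 0.1549 0.1   ]
0.1 75 [0.6767 0.0367 0.1052] [ 0.6471 -0.0933  0.1001] [0.6952 0.1552 0.12  ]
0.12 20 [0.6613 0.0171 0.1305] [ 0.6358 -0.0979  0.1205] [0.6876 0.1552 0.139 ]
0.14 14 [0.6551 0.0465 0.1489] [ 0.6358 -0.0989  0.141 ] [0.6761 0.1564 0.1561]
0.16 46 [0.7108 0.0458 0.1717] [ 0.6354 -0.0981  0.1614] [0.7551 0.1565 0.18  ]
0.18 248 [0.7339 0.0391 0.1918] [ 0.6359 -0.0971  0.1802] [0.7605 0.1559 0.1999]
0.2 63 [0.7071 0.0334 0.2105] [ 0.6366 -0.0987  0.2003] [0.7515 0.1571 0.22  ]
0.22 163 [0.7054 0.0338 0.2301] [ 0.6361 -0.0973  0.2201] [0.7243 0.1623 0.24  ]
0.24 217 [0.6876 0.0329 0.2494] [ 0.6372 -0.0985  0.24  ] [0.7161 0.159  0.2598]
0.26 1346 [0.667  0.0314 0.2709] [ 0.6379 -0.0982  0.26  ] [0.7059 0.1609 0.2799]
0.28 16 [0.6709 0.0212 0.29  ] [ 0.6606 -0.0539  0.2808] [0.6798 0.1136 0.2991]
0.3 145 [0.6737 0.0317 0.3169] [ 0.6611 -0.0535  0.3004] [0.6882 0.1155 0.32  ]
0.32 209 [0.6741 0.0304 0.3223] [ 0.6605 -0.0531  0.32  ] [0.6863 0.1151 0.3278]
scene 0 []Traceback (most recent call last):
  File "<stdin>", line 11, in <module>
IndexError: list index out of range
```

The scene view shows the hood near upright with its rail around (215,140), and the top view has the rail at about (265,153). The spare dish is at (200,200) and the objective at (330,188), both clear of the approach. Next I'll fit the rail line from depth.

```bash
python3 - <<'E'
from h import *
c='top';d=np.load('topd0.npy');P=np.load('topP.npy')
k=(P[...,2]>.300)&(P[...,2]<.34)&(abs(P[...,0]-.673)<.03)&(abs(P[...,1]-.03)<.1)&(d>0)
Q=P[k];print(len(Q))
a=np.polyfit(Q[:,1],Q[:,0],1);print('slope',a,'psi',np.arctan(-a[0]))
r=Q[:,0]-np.polyval(a,Q[:,1]);print(np.percentile(r,[2,25,50,75,98]),Q[:,1].min(),Q[:,1].max())
print('z',np.percentile(Q[:,2],[5,25,50,75,95]))
# curb front edge / box
k=(P[...,2]>.05)&(P[...,2]<.075)&(P[...,0]>.45)&(P[...,0]<.54)&(abs(P[...,1])<.1)&(d>0)
Q=P[k]
ys=np.arange(-.08,.1,.02);xs=[Q[abs(Q[:,1]-y)<.01][:,0].min() for y in ys];print(xs,np.polyfit(ys,xs,1))
for n in ['spare_dish','objective','amber_bottle','pen_mug','driver','slide_box']:
    r=imaging.mark_of('scene',n);print(n,[(x['p'],np.array(x['at'])) for x in r[:1]])
E
```

```text
354
slope [-0.1015  0.6771] psi 0.10113011282086173
[-0.0053 -0.0032 -0.0004  0.0026  0.0066] -0.05349254375932346 0.11551422243667375
z [0.3146 0.3186 0.3206 0.3223 0.325 ]
[np.float64(0.5009386878421006), np.float64(0.5005956323687395), np.float64(0.49852147297606236), np.float64(0.4961323011261505), np.float64(0.4919344913811346), np.float64(0.48918779616156416), np.float64(0.4867966849215618), np.float64(0.48704419236857927), np.float64(0.4822856281832909)] [-0.1214  0.4926]
spare_dish [(0.84, array([0.5995, 0.2325, 0.0013]))]
objective [(0.6, array([ 0.6244, -0.1565,  0.0019]))]
amber_bottle [(0.83, array([0.5123, 0.4007, 0.0042]))]
pen_mug [(0.68, array([ 0.6267,  0.4078, -0.0012]))]
driver [(0.53, array([ 0.3872, -0.3824, -0.0018]))]
slide_box [(0.61, array([ 0.6486, -0.4132,  0.0024]))]
```

```bash
cat >> h.py <<'E'
psi=0.105
ex=np.array([np.cos(psi),np.sin(psi),0])
hinge=np.array([.6705,.031,.091])
Rg=np.column_stack([np.array([-np.sin(psi),np.cos(psi),0]),ex,[0,0,-1.]])
def rows(R0,p0,Rs,ps,r=4):
    out=[]
    for Rn,pn in zip(Rs,ps):
        o=R0.T@(pn-p0); o=np.round(o,r); t=np.round(np.degrees(R.from_matrix(R0.T@Rn).as_rotvec()),1)
        out.append((o.tolist(),t.tolist()))
        p0=p0+R0@o; R0=R0@R.from_rotvec(np.radians(t)).as_matrix()
    return out,R0,p0
E
python3 - <<'E'
from h import *
print(imaging.get_calibration('wrist')['T_tool_cam'])
s=env.observe();R0=R.from_quat(s['ee_rot']).as_matrix();p0=s['eef_pos']
print(s['t']);print(R0,Rg,sep='\n')
rv=R.from_matrix(R0.T@Rg).as_rotvec();print(np.degrees(rv))
pts=[p0,np.array([.38,-.40,.42]),np.array([.674,.031,.43])]
n1,n2=5,11
ps=[pts[0]+(pts[1]-pts[0])*i/n1 for i in range(1,n1+1)]+[pts[1]+(pts[2]-pts[1])*i/n2 for i in range(1,n2+1)]
N=n1+n2
Rs=[R0@R.from_rotvec(rv*i/N).as_matrix() for i in range(1,N+1)]
o,Rf,pf=rows(R0,p0,Rs,ps,3)
for x in o: print(x)
print(pf)
E
```

```text
[[-0.0006  0.9469  0.3215  0.0837]
 [ 1.      0.0003  0.001  -0.0003]
 [ 0.0009  0.3215 -0.9469 -0.1249]
 [ 0.      0.      0.      1.    ]]
1.2
[[ 0.9219  0.3874 -0.    ]
 [ 0.3874 -0.9219 -0.    ]
 [-0.      0.     -1.    ]]
[[-0.1048  0.9945  0.    ]
 [ 0.9945  0.1048  0.    ]
 [ 0.      0.     -1.    ]]
[ -0.0002   0.0012 -73.2241]
([0.039, -0.022, -0.034], [-0.0, 0.0, -4.6])
([0.041, -0.018, -0.035], [-0.0, 0.0, -4.6])
([0.042, -0.016, -0.034], [-0.0, 0.0, -4.5])
([0.043, -0.012, -0.034], [-0.0, 0.0, -4.6])
([0.044, -0.008, -0.035], [-0.0, 0.0, -4.6])
([0.047, -0.008, -0.001], [-0.0, 0.0, -4.6])
([0.047, -0.005, -0.001], [-0.0, 0.0, -4.5])
([0.047, -0.001, -0.0], [-0.0, 0.0, -4.6])
([0.048, 0.003, -0.001], [-0.0, 0.0, -4.6])
([0.046, 0.007, -0.001], [-0.0, 0.0, -4.6])
([0.047, 0.011, -0.001], [-0.0, 0.0, -4.5])
([0.045, 0.014, -0.001], [-0.0, 0.0, -4.6])
([0.044, 0.018, -0.001], [-0.0, 0.0, -4.6])
([0.042, 0.021, -0.001], [-0.0, 0.0, -4.6])
([0.041, 0.025, -0.001], [-0.0, 0.0, -4.5])
([0.038, 0.027, -0.001], [-0.0, 0.0, -4.6])
[0.6737 0.0305 0.4303]
```

>>> apply_moves:
  commands:
    - {"offset": [0.039,-0.022,-0.034],"twist": [0,0,-4.6],"gripper": 1}
    - {"offset": [0.041,-0.018,-0.035],"twist": [0,0,-4.6],"gripper": 1}
    - {"offset": [0.042,-0.016,-0.034],"twist": [0,0,-4.5],"gripper": 1}
    - {"offset": [0.043,-0.012,-0.034],"twist": [0,0,-4.6],"gripper": 1}
    - {"offset": [0.044,-0.008,-0.035],"twist": [0,0,-4.6],"gripper": 1}
    - {"offset": [0.047,-0.008,-0.001],"twist": [0,0,-4.6],"gripper": 1}
    - {"offset": [0.047,-0.005,-0.001],"twist": [0,0,-4.5],"gripper": 1}
    - {"offset": [0.047,-0.001,0],"twist": [0,0,-4.6],"gripper": 1}
    - {"offset": [0.048,0.003,-0.001],"twist": [0,0,-4.6],"gripper": 1}
    - {"offset": [0.046,0.007,-0.001],"twist": [0,0,-4.6],"gripper": 1}
    - {"offset": [0.047,0.011,-0.001],"twist": [0,0,-4.5],"gripper": 1}
    - {"offset": [0.045,0.014,-0.001],"twist": [0,0,-4.6],"gripper": 1}
    - {"offset": [0.044,0.018,-0.001],"twist": [0,0,-4.6],"gripper": 1}
    - {"offset": [0.042,0.021,-0.001],"twist": [0,0,-4.6],"gripper": 1}
    - {"offset": [0.041,0.025,-0.001],"twist": [0,0,-4.5],"gripper": 1}
    - {"offset": [0.038,0.027,-0.001],"twist": [0,0,-4.6],"gripper": 1}
    - {"offset": [0,0,0],"twist": [0,0,0],"gripper": 1}
    - {"offset": [0,0,0],"twist": [0,0,0],"gripper": 1}

```text
t: 3.45
eef_pos: [0.6736, 0.0303, 0.43]
ee_rot: [0.669, 0.743, -0.0, -0.0]
ft_force: [0.1, 0.7, 0.5]
width: 0.994
```

```bash
python3 - <<'E'
from h import *
s=env.observe();k=imaging.get_calibration('wrist')
T=np.eye(4);T[:3,:3]=R.from_quat(s['ee_rot']).as_matrix();T[:3,3]=s['eef_pos'];T=T@k['T_tool_cam']
p,d=snap('wrist','w1.png');K=k['intrinsics']
v,u=np.mgrid[:420,:560]
P=np.stack([(u-K[0,2])*d/K[0,0],-(v-K[1,2])*d/K[1,1],-d],-1)@T[:3,:3].T+T[:3,3]
k=(P[...,2]>.300)&(P[...,2]<.34)&(abs(P[...,0]-.673)<.03)&(abs(P[...,1]-.03)<.06)&(d>0)
Q=P[k];print(len(Q))
a=np.polyfit(Q[:,1],Q[:,0],1);print('slope',a,'x at .031',np.polyval(a,.031))
r=Q[:,0]-np.polyval(a,Q[:,1]);print(np.percentile(r,[2,50,98]),'z',np.percentile(Q[:,2],[5,50,95,99]))
r=imaging.mark_of('wrist','hood_rail');print([(x['p'],np.array(x['at'])) for x in r])
E
```

```text
2550
slope [-0.0999  0.678 ] x at .031 0.6749247607869276
[-0.0057  0.      0.0058] z [0.3158 0.3191 0.3208 0.3213]
[(0.75, array([0.6751, 0.0314, 0.3114])), (0.37, array([0.5223, 0.0134, 0.0688]))]
```

View pics/w1.png

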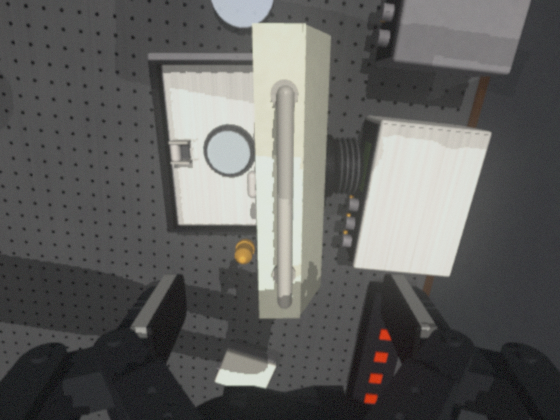

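The wrist view shows the rail at columns 275-295, rows 90-300, between the open fingers. I'll descend and close on it.

>>> apply_moves:
  commands:
    - {"offset": [0,0.001,0.04],"twist": [0,0,0],"gripper": 1}
    - {"offset": [0,0,0.04],"twist": [0,0,0],"gripper": 1}
    - {"offset": [0,0,0.025],"twist": [0,0,0],"gripper": 1}
    - {"offset": [0,0,0.012],"twist": [0,0,0],"gripper": 1}
    - {"offset": [0,0,0],"twist": [0,0,0],"gripper": 0.6}
    - {"offset": [0,0,0],"twist": [0,0,0],"gripper": 0.3}
    - {"offset": [0,0,0],"twist": [0,0,0],"gripper": 0}
    - {"offset": [0,0,0],"twist": [0,0,0],"gripper": 0}
    - {"offset": [0,0,0],"twist": [0,0,0],"gripper": 0}
    - {"offset": [0,0,0],"twist": [0,0,0],"gripper": 0}

```text
t: 4.8
eef_pos: [0.6751, 0.0307, 0.3144]
ee_rot: [0.669, 0.743, 0.001, 0.001]
ft_force: [0.1, -0.6, 5.0]
width: 0.114
```

```bash
cat >>h.py <<'E'
def arc(th0,ths,r=.225):
    c=np.array([0.,0.]);a=th0
    for t in ths:
        tgt=np.array([r*(np.cos(th0)-np.cos(t)),r*(np.sin(th0)-np.sin(t))]) # forward, down
        o=np.round(tgt-c,4);c=c+o
        print(round(t,3),[0,-o[0],o[1]])
E
python3 - <<'E'
from h import *
arc(1.59,np.r_[1.575,1.55,np.arange(1.51,.9,-.04)])
E
```

```text
1.575 [0, np.float64(0.0034), np.float64(-0.0)]
1.55 [0, np.float64(0.0056), np.float64(0.0)]
1.51 [0, np.float64(0.009), np.float64(0.0004)]
1.47 [0, np.float64(0.009), np.float64(0.0007)]
1.43 [0, np.float64(0.0089), np.float64(0.0011)]
1.39 [0, np.float64(0.0089), np.float64(0.0014)]
1.35 [0, np.float64(0.0088), np.float64(0.0018)]
1.31 [0, np.float64(0.0087), np.float64(0.0022)]
1.27 [0, np.float64(0.0087), np.float64(0.0025)]
1.23 [0, np.float64(0.0085), np.float64(0.0028)]
1.19 [0, np.float64(0.0084), np.float64(0.0032)]
1.15 [0, np.float64(0.0083), np.float64(0.0035)]
1.11 [0, np.float64(0.0082), np.float64(0.0038)]
1.07 [0, np.float64(0.0079), np.float64(0.0042)]
1.03 [0, np.float64(0.0079), np.float64(0.0045)]
0.99 [0, np.float64(0.0076), np.float64(0.0048)]
0.95 [0, np.float64(0.0074), np.float64(0.005)]
0.91 [0, np.float64(0.0072), np.float64(0.0054)]
```

>>> apply_moves:
  commands:
    - {"offset": [0,-0.0034,0],"twist": [0,0,0],"gripper": 0}
    - {"offset": [0,-0.0056,0],"twist": [0,0,0],"gripper": 0}
    - {"offset": [0,-0.009,0.0004],"twist": [0,0,0],"gripper": 0}
    - {"offset": [0,-0.009,0.0007],"twist": [0,0,0],"gripper": 0}
    - {"offset": [0,-0.0089,0.0011],"twist": [0,0,0],"gripper": 0}
    - {"offset": [0,-0.0089,0.0014],"twist": [0,0,0],"gripper": 0}
    - {"offset": [0,-0.0088,0.0018],"twist": [0,0,0],"gripper": 0}

```text
t: 5.68
eef_pos: [0.6214, 0.0252, 0.3088]
ee_rot: [0.669, 0.743, 0.001, 0.001]
ft_force: [3.2, 1.3, 5.1]
width: 0.119
```

```bash
python3 - <<'E'
from h import *
s=env.observe();print(s['t'],s['eef_pos'],s['ft_force'],s['wrist_torque'],s['width'],s['joint_pos'])
snap('wrist','w2.png');snap('scene','s2.png')
E
```

```text
5.675 [0.6214 0.0252 0.3088] [3.2026 1.3359 5.1215] [ 0.1976 -0.9116 -0.0509] 0.11878031817053845 [-0.0864  0.1796  1.4608  0.0004  1.4989 -0.1911]
```

View pics/s2.png

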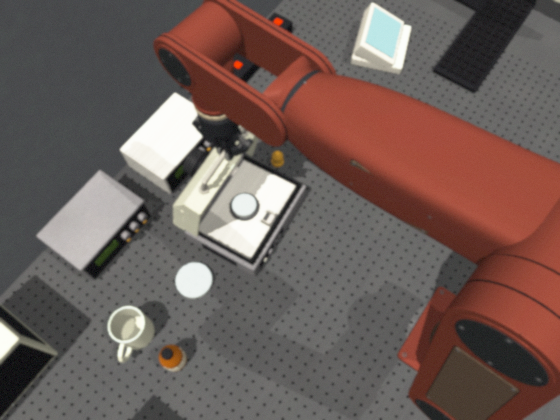

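View pics/w2.png

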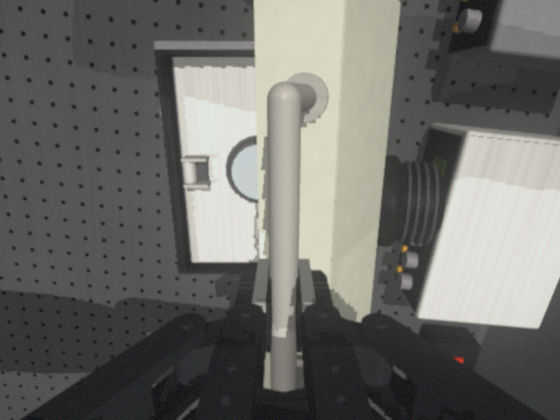

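The scene view shows the hood tilting forward with the gripper on its rail (~(225,165)). The wrist view confirms the pads clamp the bar at about (285,290). Continuing the arc.

>>> apply_moves:
  commands:
    - {"offset": [0,-0.0087,0.0022],"twist": [0,0,0],"gripper": 0}
    - {"offset": [0,-0.0087,0.0025],"twist": [0,0,0],"gripper": 0}
    - {"offset": [0,-0.0085,0.0028],"twist": [0,0,0],"gripper": 0}
    - {"offset": [0,-0.0084,0.0032],"twist": [0,0,0],"gripper": 0}
    - {"offset": [0,-0.0083,0.0035],"twist": [0,0,0],"gripper": 0}
    - {"offset": [0,-0.0082,0.0038],"twist": [0,0,0],"gripper": 0}
    - {"offset": [0,-0.0079,0.0042],"twist": [0,0,0],"gripper": 0}
    - {"offset": [0,-0.0079,0.0045],"twist": [0,0,0],"gripper": 0}
    - {"offset": [0,-0.0076,0.0048],"twist": [0,0,0],"gripper": 0}
    - {"offset": [0,-0.0074,0.005],"twist": [0,0,0],"gripper": 0}
    - {"offset": [0,-0.0072,0.0054],"twist": [0,0,0],"gripper": 0}

```text
t: 7.15
eef_pos: [0.5325, 0.0159, 0.2656]
ee_rot: [0.669, 0.743, 0.0, -0.0]
ft_force: [0.3, 2.5, 2.7]
width: 0.116
```

```bash
python3 - <<'E'
from h import *
s=env.observe();print(s['t'],s['eef_pos'],s['ft_force'],s['wrist_torque'],s['width'])
d=s['eef_pos']-hinge; x=d@ex; z=d[2]+.002; print('x,z',x,z,'r',np.hypot(x,z),'th',np.arctan2(z,-x))
arc(.91,np.arange(.87,.12,-.04))
E
```

```text
7.15 [0.5325 0.0159 0.2656] [0.312  2.5344 2.7442] [ 0.4183 -0.5057 -0.0554] 0.11589025801595884
x,z -0.13882891942965234 0.17660502849199164 r 0.22463927741751236 th 0.904589675346217
0.87 [0, np.float64(0.007), np.float64(0.0057)]
0.83 [0, np.float64(0.0068), np.float64(0.0059)]
0.79 [0, np.float64(0.0065), np.float64(0.0062)]
0.75 [0, np.float64(0.0062), np.float64(0.0065)]
0.71 [0, np.float64(0.006), np.float64(0.0067)]
0.67 [0, np.float64(0.0058), np.float64(0.0069)]
0.63 [0, np.float64(0.0054), np.float64(0.0072)]
0.59 [0, np.float64(0.0052), np.float64(0.0074)]
0.55 [0, np.float64(0.0048), np.float64(0.0075)]
0.51 [0, np.float64(0.0046), np.float64(0.0078)]
0.47 [0, np.float64(0.0042), np.float64(0.0079)]
0.43 [0, np.float64(0.0039), np.float64(0.0081)]
0.39 [0, np.float64(0.0036), np.float64(0.0083)]
0.35 [0, np.float64(0.0033), np.float64(0.0084)]
0.31 [0, np.float64(0.0029), np.float64(0.0085)]
0.27 [0, np.float64(0.0026), np.float64(0.0086)]
0.23 [0, np.float64(0.0022), np.float64(0.0087)]
0.19 [0, np.float64(0.0019), np.float64(0.0088)]
0.15 [0, np.float64(0.0015), np.float64(0.0089)]
```

>>> apply_moves:
  commands:
    - {"offset": [0,-0.007,0.0057],"twist": [0,0,0],"gripper": 0}
    - {"offset": [0,-0.0068,0.0059],"twist": [0,0,0],"gripper": 0}
    - {"offset": [0,-0.0065,0.0062],"twist": [0,0,0],"gripper": 0}
    - {"offset": [0,-0.0062,0.0065],"twist": [0,0,0],"gripper": 0}
    - {"offset": [0,-0.006,0.0067],"twist": [0,0,0],"gripper": 0}
    - {"offset": [0,-0.0058,0.0069],"twist": [0,0,0],"gripper": 0}
    - {"offset": [0,-0.0054,0.0072],"twist": [0,0,0],"gripper": 0}
    - {"offset": [0,-0.0052,0.0074],"twist": [0,0,0],"gripper": 0}
    - {"offset": [0,-0.0048,0.0075],"twist": [0,0,0],"gripper": 0}

```text
t: 8.28
eef_pos: [0.4795, 0.0103, 0.2054]
ee_rot: [0.669, 0.743, 0.0, -0.0]
ft_force: [1.0, 5.1, 1.0]
width: 0.117
```

```bash
cat >>h.py <<'E'
def st():
    s=env.observe();print(s['t'],s['eef_pos'],s['ft_force'],s['wrist_torque'],s['width'])
    d=s['eef_pos']-hinge; x=d@ex; z=d[2]+.002; print('x,z',x,z,'r',np.hypot(x,z),'th',np.arctan2(z,-x))
E
python3 -c "
from h import *
st();snap('scene','s3.png');snap('wrist','w3.png')"
```

```text
8.275 [0.4795 0.0103 0.2054] [1.0417 5.0619 0.9677] [ 0.7868 -0.6698 -0.0667] 0.11723694692306666
x,z -0.19213505792207913 0.11640771793162585 r 0.22464780719332578 th 0.5447201246354018
```

View pics/w3.png

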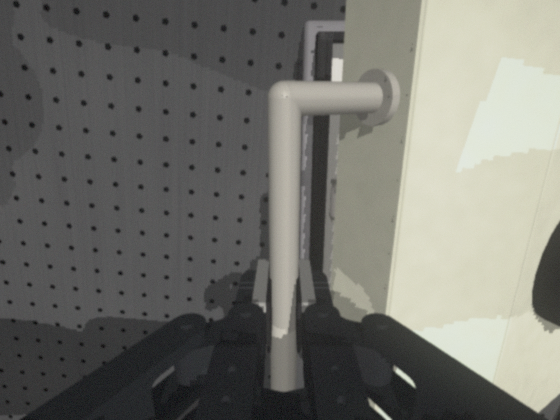

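The wrist view shows the bar still centred between the pads (~(285,280)), with the hood face at column 345 and beyond. There is 5 N of sideways force, so I'll shift 1 mm along +y as I continue.

>>> apply_moves:
  commands:
    - {"offset": [0.0003,-0.0046,0.0078],"twist": [0,0,0],"gripper": 0}
    - {"offset": [0.0003,-0.0042,0.0079],"twist": [0,0,0],"gripper": 0}
    - {"offset": [0.0002,-0.0039,0.0081],"twist": [0,0,0],"gripper": 0}
    - {"offset": [0.0002,-0.0036,0.0083],"twist": [0,0,0],"gripper": 0}
    - {"offset": [0.0002,-0.0033,0.0084],"twist": [0,0,0],"gripper": 0}
    - {"offset": [0.0002,-0.0029,0.0085],"twist": [0,0,0],"gripper": 0}
    - {"offset": [0.0002,-0.0026,0.0086],"twist": [0,0,0],"gripper": 0}
    - {"offset": [0.0002,-0.0022,0.0087],"twist": [0,0,0],"gripper": 0}
    - {"offset": [0,0,0],"twist": [0,0,0],"gripper": 0}

```text
t: 9.5
eef_pos: [0.4524, 0.0075, 0.1387]
ee_rot: [0.669, 0.743, -0.001, 0.001]
ft_force: [3.0, -8.0, -4.2]
width: 0.12
```

```bash
python3 -c "
from h import *
st();arc(.23,[.19,.17,.15,.14,.13,.12,.11,.1,.09,.08,.07,.06,.05])"
```

```text
9.5 [0.4524 0.0075 0.1387] [ 2.9658 -7.9757 -4.2287] [-1.3245 -0.6623 -0.0893] 0.12031759422588427
x,z -0.21940061620573006 0.04968899868582988 r 0.2249569447291069 th 0.22271898275196045
0.19 [0, np.float64(0.0019), np.float64(0.0088)]
0.17 [0, np.float64(0.0008), np.float64(0.0044)]
0.15 [0, np.float64(0.0007), np.float64(0.0045)]
0.14 [0, np.float64(0.0003), np.float64(0.0022)]
0.13 [0, np.float64(0.0003), np.float64(0.0022)]
0.12 [0, np.float64(0.0003), np.float64(0.0023)]
0.11 [0, np.float64(0.0003), np.float64(0.0022)]
0.1 [0, np.float64(0.0002), np.float64(0.0022)]
0.09 [0, np.float64(0.0002), np.float64(0.0023)]
0.08 [0, np.float64(0.0002), np.float64(0.0022)]
0.07 [0, np.float64(0.0002), np.float64(0.0023)]
0.06 [0, np.float64(0.0001), np.float64(0.0022)]
0.05 [0, np.float64(0.0001), np.float64(0.0022)]
```

>>> apply_moves:
  commands:
    - {"offset": [-0.0006,-0.001,0.0044],"twist": [0,0,0],"gripper": 0}
    - {"offset": [-0.0005,-0.0009,0.0044],"twist": [0,0,0],"gripper": 0}
    - {"offset": [0,-0.0008,0.0044],"twist": [0,0,0],"gripper": 0}
    - {"offset": [0,-0.0007,0.0045],"twist": [0,0,0],"gripper": 0}
    - {"offset": [0,0,0],"twist": [0,0,0],"gripper": 0}

```text
t: 10.12
eef_pos: [0.4491, 0.0071, 0.1213]
ee_rot: [0.669, 0.743, -0.0, 0.0]
ft_force: [3.3, -5.9, -3.7]
width: 0.115
```

```bash
python3 -c "
from h import *
st()"
```

```text
10.125 [0.4491 0.0071 0.1213] [ 3.3092 -5.9197 -3.7043] [-0.8944 -0.7353 -0.0408] 0.11472159265613228
x,z -0.22266294234034226 0.03225858861570398 r 0.22498756061421665 th 0.14387529049356218
```

>>> apply_moves:
  commands:
    - {"offset": [-0.0004,-0.0003,0.0022],"twist": [0,0,0],"gripper": 0}
    - {"offset": [0,0,0],"twist": [0,0,0],"gripper": 0}

```text
t: 10.38
eef_pos: [0.4489, 0.0071, 0.1193]
ee_rot: [0.669, 0.743, -0.0, 0.0]
ft_force: [3.3, -4.3, -4.5]
width: 0.114
```

>>> apply_moves:
  commands:
    - {"offset": [0,-0.0003,0.0022],"twist": [0,0,0],"gripper": 0}
    - {"offset": [0,0,0],"twist": [0,0,0],"gripper": 0}

```text
t: 10.62
eef_pos: [0.4487, 0.0071, 0.1174]
ee_rot: [0.669, 0.743, 0.0, 0.0]
ft_force: [2.6, -5.2, -3.6]
width: 0.115
```

>>> apply_moves:
  commands:
    - {"offset": [0,-0.0002,0.0015],"twist": [0,0,0],"gripper": 0}
    - {"offset": [0,0,0],"twist": [0,0,0],"gripper": 0}

```text
t: 10.88
eef_pos: [0.4485, 0.0071, 0.116]
ee_rot: [0.669, 0.743, 0.0, 0.0]
ft_force: [1.6, -4.0, -2.3]
width: 0.116
```

>>> apply_moves:
  commands:
    - {"offset": [0,-0.0002,0.0015],"twist": [0,0,0],"gripper": 0}
    - {"offset": [0,0,0],"twist": [0,0,0],"gripper": 0}

```text
t: 11.12
eef_pos: [0.4483, 0.007, 0.1145]
ee_rot: [0.669, 0.743, 0.0, 0.0]
ft_force: [0.6, -4.6, -2.1]
width: 0.115
```

>>> apply_moves:
  commands:
    - {"offset": [0,-0.0002,0.0015],"twist": [0,0,0],"gripper": 0}
    - {"offset": [0,0,0],"twist": [0,0,0],"gripper": 0}

```text
t: 11.38
eef_pos: [0.4482, 0.007, 0.1134]
ee_rot: [0.669, 0.743, 0.0, 0.0]
ft_force: [0.9, -4.2, 2.4]
width: 0.117
```

>>> apply_moves:
  commands:
    - {"offset": [0,-0.0002,0.0015],"twist": [0,0,0],"gripper": 0}
    - {"offset": [0,0,0],"twist": [0,0,0],"gripper": 0}

```text
t: 11.62
eef_pos: [0.4481, 0.007, 0.1123]
ee_rot: [0.669, 0.743, 0.0, 0.0]
ft_force: [-1.2, -5.2, 5.0]
width: 0.116
```

>>> apply_moves:
  commands:
    - {"offset": [0,-0.0001,0.0015],"twist": [0,0,0],"gripper": 0}
    - {"offset": [0,0,0],"twist": [0,0,0],"gripper": 0}

```text
t: 11.88
eef_pos: [0.448, 0.0071, 0.1109]
ee_rot: [0.669, 0.743, 0.0, 0.0]
ft_force: [-1.3, -4.6, 6.7]
width: 0.114
```

Catch contact came at z ≈ 0.114, so home should be near 0.099-0.101. Pressing on in small steps.

>>> apply_moves:
  commands:
    - {"offset": [0,-0.0001,0.0015],"twist": [0,0,0],"gripper": 0}
    - {"offset": [0,0,0],"twist": [0,0,0],"gripper": 0}

```text
t: 12.12
eef_pos: [0.4479, 0.007, 0.1097]
ee_rot: [0.669, 0.743, 0.0, 0.0]
ft_force: [-3.3, -5.4, 9.7]
width: 0.115
```

>>> apply_moves:
  commands:
    - {"offset": [0,-0.0001,0.0015],"twist": [0,0,0],"gripper": 0}
    - {"offset": [0,0,0],"twist": [0,0,0],"gripper": 0}

```text
t: 12.38
eef_pos: [0.4478, 0.007, 0.1084]
ee_rot: [0.669, 0.743, -0.0, 0.0]
ft_force: [-4.4, -4.1, 10.8]
width: 0.116
```

>>> apply_moves:
  commands:
    - {"offset": [0,-0.0001,0.0015],"twist": [0,0,0],"gripper": 0}
    - {"offset": [0,0,0],"twist": [0,0,0],"gripper": 0}

```text
t: 12.62
eef_pos: [0.4476, 0.007, 0.1069]
ee_rot: [0.669, 0.743, -0.0, 0.0]
ft_force: [-3.6, -4.5, 12.4]
width: 0.114
```

>>> apply_moves:
  commands:
    - {"offset": [0,-0.0001,0.001],"twist": [0,0,0],"gripper": 0}
    - {"offset": [0,0,0],"twist": [0,0,0],"gripper": 0}

```text
t: 12.88
eef_pos: [0.4476, 0.007, 0.1059]
ee_rot: [0.669, 0.743, -0.0, 0.0]
ft_force: [-3.5, -4.4, 11.9]
width: 0.116
```

Force is flattening near the peak.

>>> apply_moves:
  commands:
    - {"offset": [0,0,0.001],"twist": [0,0,0],"gripper": 0}
    - {"offset": [0,0,0],"twist": [0,0,0],"gripper": 0}

```text
t: 13.12
eef_pos: [0.4475, 0.007, 0.1047]
ee_rot: [0.669, 0.743, -0.0, 0.0]
ft_force: [-3.0, -5.5, 11.0]
width: 0.112
```

>>> apply_moves:
  commands:
    - {"offset": [0,0,0.001],"twist": [0,0,0],"gripper": 0}
    - {"offset": [0,0,0],"twist": [0,0,0],"gripper": 0}

```text
t: 13.38
eef_pos: [0.4474, 0.007, 0.1034]
ee_rot: [0.669, 0.743, -0.0, 0.0]
ft_force: [-3.2, -5.6, 8.2]
width: 0.117
```

>>> apply_moves:
  commands:
    - {"offset": [0,0,0.001],"twist": [0,0,0],"gripper": 0}
    - {"offset": [0,0,0],"twist": [0,0,0],"gripper": 0}

```text
t: 13.62
eef_pos: [0.4473, 0.007, 0.1021]
ee_rot: [0.669, 0.743, -0.0, 0.0]
ft_force: [-1.7, -5.6, 5.4]
width: 0.113
```

>>> apply_moves:
  commands:
    - {"offset": [0,0,0.001],"twist": [0,0,0],"gripper": 0}
    - {"offset": [0,0,0],"twist": [0,0,0],"gripper": 0}

```text
t: 13.88
eef_pos: [0.4472, 0.007, 0.1006]
ee_rot: [0.669, 0.743, -0.0, 0.0]
ft_force: [1.2, -4.8, 1.1]
width: 0.116
```

>>> apply_moves:
  commands:
    - {"offset": [0,0,0.001],"twist": [0,0,0],"gripper": 0}
    - {"offset": [0,0,0],"twist": [0,0,0],"gripper": 0}

```text
t: 14.12
eef_pos: [0.4472, 0.007, 0.0992]
ee_rot: [0.669, 0.743, -0.0, 0.0]
ft_force: [2.4, -5.8, -3.6]
width: 0.114
```

The catch is now pulling the hood down. I'll lower further until the feet take the load.

>>> apply_moves:
  commands:
    - {"offset": [0,0,0.001],"twist": [0,0,0],"gripper": 0}
    - {"offset": [0,0,0],"twist": [0,0,0],"gripper": 0}

```text
t: 14.38
eef_pos: [0.4472, 0.007, 0.0987]
ee_rot: [0.669, 0.743, -0.0, -0.0]
ft_force: [-0.2, -5.3, 2.3]
width: 0.112
```

>>> apply_moves:
  commands:
    - {"offset": [0,0,0.001],"twist": [0,0,0],"gripper": 0}
    - {"offset": [0,0,0],"twist": [0,0,0],"gripper": 0}

```text
t: 14.62
eef_pos: [0.4472, 0.007, 0.0984]
ee_rot: [0.669, 0.743, -0.0, -0.0]
ft_force: [-4.4, -5.8, 9.5]
width: 0.115
```

The feet are firmly on: position stopped while force rose to 9.5 N. I'll ease off and open partly, staying clear of the hood face.

>>> apply_moves:
  commands:
    - {"offset": [0,0,-0.001],"twist": [0,0,0],"gripper": 0}
    - {"offset": [0,0,0],"twist": [0,0,0],"gripper": 0.2}
    - {"offset": [0,0,0],"twist": [0,0,0],"gripper": 0.3}
    - {"offset": [0,0,0],"twist": [0,0,0],"gripper": 0.38}
    - {"offset": [0,0,0],"twist": [0,0,0],"gripper": 0.38}
    - {"offset": [0,0,0],"twist": [0,0,0],"gripper": 0.38}

```text
t: 15.38
eef_pos: [0.4472, 0.0072, 0.0985]
ee_rot: [0.669, 0.743, -0.0, -0.0]
ft_force: [-0.1, -0.7, -0.5]
width: 0.381
```

```bash
python3 -c "
from h import *
st();snap('wrist','w4.png')"
```

```text
15.375 [0.4472 0.0072 0.0985] [-0.1233 -0.6745 -0.5418] [-0.0155  0.044   0.0337] 0.38059900702707206
x,z -0.22459644467096762 0.009530290140408694 r 0.22479855290681786 th 0.04240751178130486
```

View pics/w4.png

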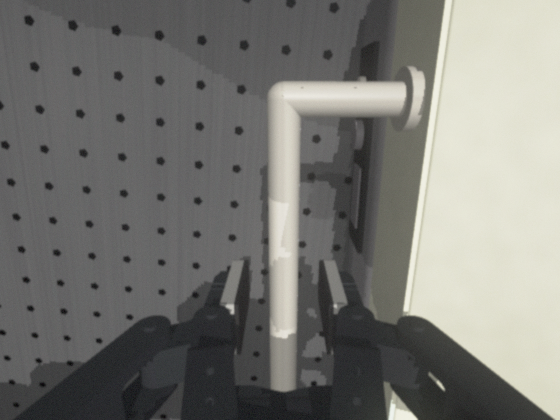

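The wrist view shows the bar (~(283,290)) free between the open pads, at columns 240 and 325, and the wrist force is about zero. Retreating straight up.

>>> apply_moves:
  commands:
    - {"offset": [0,0,-0.01],"twist": [0,0,0],"gripper": 0.38}
    - {"offset": [0,0,-0.02],"twist": [0,0,0],"gripper": 0.38}
    - {"offset": [0,0,-0.04],"twist": [0,0,0],"gripper": 0.38}
    - {"offset": [0,0,-0.04],"twist": [0,0,0],"gripper": 0.38}
    - {"offset": [0,-0.02,-0.05],"twist": [0,0,0],"gripper": 0.38}
    - {"offset": [0,-0.02,-0.05],"twist": [0,0,0],"gripper": 0.38}
    - {"offset": [0,0,0],"twist": [0,0,0],"gripper": 0.38}
    - {"offset": [0,0,0],"twist": [0,0,0],"gripper": 0.38}

```text
t: 16.42
eef_pos: [0.4074, 0.0029, 0.309]
ee_rot: [0.669, 0.743, 0.0, 0.0]
ft_force: [0.5, -1.0, -0.1]
width: 0.38
```

```bash
python3 - <<'E'
from h import *
s=env.observe();k=imaging.get_calibration('wrist');print(s['eef_pos'],s['ft_force'])
T=np.eye(4);T[:3,:3]=R.from_quat(s['ee_rot']).as_matrix();T[:3,3]=s['eef_pos'];T=T@k['T_tool_cam']
p,d=snap('wrist','w5.png');K=k['intrinsics']
v,u=np.mgrid[:420,:560]
P=np.stack([(u-K[0,2])*d/K[0,0],-(v-K[1,2])*d/K[1,1],-d],-1)@T[:3,:3].T+T[:3,3]
X=(P-hinge)@ex
m=(abs(X+.225)<.008)&(P[...,2]>.08)&(P[...,2]<.14)&(P[...,1]>-.06)&(P[...,1]<.08)&(d>0)
zt=np.percentile(P[m][:,2],[50,95]);print('rail z top',m.sum(),zt,'th',(zt[1]-.006-.091)/.225)
for c in ['wrist','scene']:
    if c=='scene': snap('scene','s5.png')
    for n in ['hood_rail','spare_dish','objective']:
        print(c,n,[(x['p'],np.array(x['at'])) for x in imaging.mark_of(c,n)[:1]])
E
```

```text
[0.4074 0.0029 0.309 ] [ 0.5219 -0.9777 -0.063 ]
rail z top 1680 [0.1032 0.1049] th 0.034926039821735665
wrist hood_rail [(0.63, array([0.4493, 0.0076, 0.0956]))]
wrist spare_dish []
wrist objective []
scene hood_rail [(0.85, array([0.4452, 0.0064, 0.0948]))]
scene spare_dish [(0.57, array([0.5987, 0.2305, 0.001 ]))]
scene objective [(0.53, array([ 0.6252, -0.1595, -0.    ]))]
```

View pics/s5.png

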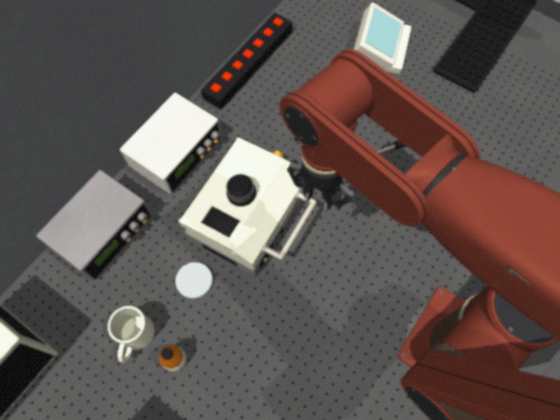

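View pics/w5.png

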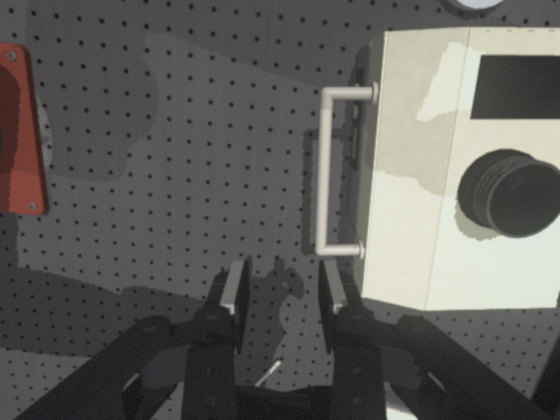

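Scene view: the hood is shut with its rail at about (292,228), and the dish and bottle beside it haven't moved. Wrist view: the rail at about (325,170) is free of the gripper. Handing in.

```bash
python3 -c "
from h import *
print(order.job_done())"
```

```text
the job is handed in; nothing more can be done
None
```

I closed the hood and handed the job in at about 16.5 s of the 64 s. No verdict is reported, so the result rests on my own checks.

**What I did:** I gripped the front rail from above and brought the hood down along its arc at about 0.3 rad/s, slowing near the end. Then I pressed it past the catch in 1 to 1.5 mm steps. The force met the catch at about 114 mm TCP height, peaked at about 12.4 N and fell away. It turned to a pull of about 3.6 N, and then the feet stopped the hood. The hardest push was 9.5 N on the feet at the end. I eased off, opened the gripper partway and lifted clear.

**Last checks:**
- **Hood angle:** The arm's position at the stop gave 0.042 rad. With the gripper withdrawn, depth on the rail gave about 0.035 rad. The network marks put the rail slightly lower, at 0.017 to 0.020 rad. These disagree within camera accuracy, but all are under 0.065 rad.
- **Staying shut:** The hood stayed down with nothing holding it, and the wrist force was about zero.
- **Bystanders:** The spare dish and objective read within 2 to 3 mm of their starting places, which is within the networks' error. I did not measure the other four again, but the arm never worked near them.
- **Not verified:** The culture dish is hidden under the hood, so I could not check it directly. The force on the feet after release was not measured.
- **Sideways force:** While lowering, a slight yaw error caused 4 to 8 N sideways on the rail. It vanished on release.

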